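Clip the probe in and raise it on the cam lift

TASK

Press the measuring probe down into the spring clip on the lift stand until it is fully home and the jaws have closed on it, thin shaft pointing away from the robot, and let go of it. Then swing the stand's cam lever up to its highest lift, where the lever stands straight up, and finish while still holding it there, because it springs back when released. Leave the other things on the bench where they are.

Things in the scene. Friction and masses are not known exactly. Their poses are not given: they have to be found in the camera images.
- cam_stand: the cam-lift stand, fixed to the bench: aluminium base plate 200 (along its x) x 170 x 12 mm, a lift carriage above it and a cam lever at its -y side. Origin: centre of the base plate's underside, on the bench. x runs along the clip, in the plane of the lever's swing, roughly away from the robot; z up.
- cam_axis (a point): point on the lever's turning axis, 45 mm above the bench, 115 mm from the stand's middle towards its -y: centre of lever_grip's circle. The axis runs along the stand's y. On it an eccentric steel disc (radius 30 mm, 20 mm off-centre) lifts the carriage.
- lever_grip (a point): middle of the lever's black round grip sleeve, 18 mm thick, 58 mm long, level along the stand's y, spinning freely on the lever's end. It moves on a circle of radius 130 mm about cam_axis: at rest on the stand's -x (robot) side, 73 mm above the bench, clear all round; lever upright: 175 mm. The steel lever bar is at its inner (+y) end, 30 mm from this point.
- cam_lever (a joint): angle of the cam lever, rad. 0: at rest, leaning low to the stand's -x; grows as it swings up and over towards +x. At 1.35 it stands straight up: highest lift. Beyond, up to the stop at 1.85, the carriage sinks again. A return spring and the carriage's weight (2 to 4 N at the sleeve) pull it back to 0 when let go.
- lift (a joint): height of the lift carriage above its rest, m: 0 at rest, 0.0156 at the highest lift. The carriage is a steel plate 170 x 100 x 8 mm, its top 87 mm above the bench at rest, and carries the spring clip.
- clip_seat (a point): where the middle of the handle's axis lies when home in the clip; on the carriage, 40 mm above its plate (127 mm above the bench at rest); x along it. Two pairs of sprung jaws, 14 mm wide, 35 mm before and behind, open upwards, mouths flared up to 17 mm above, 14 mm between lips. Press the handle straight down (5 to 10 N). Fingers have 56 mm (x) of room between the pairs, to 22 mm below.
- jaw_left (a joint): opening angle of the jaws on the stand's +y side, rad: 0 empty and closed, 0.01 to 0.03 closed on the handle, about 0.1 while spread
- jaw_right (a joint): the same for the jaws on the stand's -y side
- probe: the measuring probe, about 120 g, lying on the bench: round grey handle 20 mm thick along its x, between two square black bumpers (26 x 26 mm, 14 mm long, centred 68 mm either side of the middle), and a thin shaft 10 to 13 mm thick at its +x end. Origin: under the handle's middle, at the bumpers' underside, 13 mm below the handle's axis; z up.
- probe_mid (a point): middle of the probe handle's axis; the place to grip, across the handle
- probe_tip (a point): end of the probe's thin shaft, 172 mm from probe_mid along the probe's +x
- tip_rack: bystander: a box of pipette tips, 85 x 125 x 66 (mm); origin at its underside. Leave it where it is.
- beaker: bystander: a small glass beaker, 50 across, 65 high (mm); origin at its underside. Leave it where it is.
- bottle: bystander: a glass bottle, 64 across, 130 high (mm); origin at its underside. Leave it where it is.
- meter: bystander: a dark hand-held meter lying flat, 170 x 75 x 30 (mm); origin at its underside. Leave it where it is.
- dish: bystander: a shallow glass dish, 70 across, 15 high (mm); origin at its underside. Leave it where it is.
- weight: bystander: a knobbed steel weight, 38 across, 58 high (mm); origin at its underside. Leave it where it is.
- pipette: bystander: a white pipette lying flat, 240 long, 25 thick (mm); origin at its underside. Leave it where it is.
Things that resemble listed ones, but are neither listed nor needed, are in the scene too. What is shaped like the probe but yellow is not meant.

How it is judged:
On the way:
1. the probe is home in the closed spring clip, shaft away from the robot, and let go of, with the cam lever not yet raised (x of probe_mid in the frame of clip_seat between -0.018 and 0.018 m and y of probe_mid in the frame of clip_seat between -0.004 and 0.004 m and z of probe_mid in the frame of clip_seat between -0.004 and 0.004 m and angle between the x axis of probe and the x axis of clip_seat, either way round below 0.1 rad and x of probe_tip in the frame of clip_seat above 0.1 m and contact force between the fingers and probe below 0.5 N and value of joint each of jaw_left, jaw_right below 0.15 rad and value of joint cam_lever below 0.3 rad), for 0.3 s.
At the end, for the whole second after the job is handed in: Fingers hold the cam lever (over 0.5 N) still, within 0.15 rad of upright, carriage raised 14.9 mm or more; probe untouched and home in the clip: handle middle within 18 mm along, 4 mm across and in height, 0.1 rad in direction, shaft to the stand's +x, both jaws below 0.15 rad (x of probe_mid in the frame of clip_seat between -0.018 and 0.018 m and y of probe_mid in the frame of clip_seat between -0.004 and 0.004 m and z of probe_mid in the frame of clip_seat between -0.004 and 0.004 m and angle between the x axis of probe and the x axis of clip_seat, either way round below 0.1 rad and x of probe_tip in the frame of clip_seat above 0.1 m and contact force between the fingers and probe below 0.5 N and value of joint each of jaw_left, jaw_right below 0.15 rad and value of joint cam_lever between 1.2 and 1.5 rad and value of joint lift above 0.0149 m and velocity of joint cam_lever between -0.1 and 0.1 rad/s and contact force between the fingers and cam_lever above 0.5 N and linear speed of probe below 0.02 m/s); the arm keeps its last pose, push and grip.
It fails at once if a bystander is pushed more than 30 mm from its place (distance of any of tip_rack, beaker, bottle, meter, dish, weight, pipette from where it was at the start of the episode above 0.03 m).
It also fails if it takes over 54 s, if anything falls off the work surface, if the arm or the gripper's body presses on something with over 40 N, if the wrist force passes 120 N, or if a joint passes its speed limit or range.

ROBOT

A 6-joint arm with a two-finger parallel gripper is mounted at the origin on the work surface. World frame = base frame: x ahead of the robot, y to its left, z up, the work surface at z = 0. Lengths are in m, angles in rad, forces in N, time in s.
With the tool pointing down it reaches from about 0.35 to 0.875 m from the base axis. Payload 4.2 kg.
Tool frame: the origin (TCP) lies between the finger pads; the fingertips stand 22 mm ahead of it and the grasp point (between the pads) lies 3 mm ahead of it; z points along the fingers, y is the line along which they close (so a half turn about z gives the same grasp; the last joint's range is limited). The gripper opens to 87 mm and grips with 3 to 60 N. Pads are 19 mm wide; open, the fingers measure 117 mm over their backs; the gripper's body (75 mm by 190 mm) begins 51 mm behind the grasp point.
Start: joints at [1.589, 0.385, 0.008, 0, -1.194, -0.259], TCP at [0.149, 0.607, 0.215] pointing down, gripper open.
Joint ranges: [-3.14, 3.14], [-1.21, 2.06], [-1.07, 1.41], [-3.16, 2.05], [-2.99, -0.16], [-3.1, 3.1]. Speed limits (rad/s): [2.79, 2.79, 3.14, 3.14, 3.14, 3.14].

INTERFACE

Orientations are given as a unit quaternion [w, x, y, z].
In Python, from plant import * gives the robot as it stands.
- The arm moves only by the shell command python3 -m handwheel 'ROWS'. ROWS is JSON, a list of rows, each a list of 3 entries, a list of its own where there are three numbers: the shift along the tool's x, y, z in cm, then the turn, a rotation vector about the tool's x, y, z in rad, then the finger opening in cm, from 0 to 8.7. A call has 1 to 8 rows; each row is the pose to reach, as a shift and turn from the pose commanded when the call began, along the tool's axes at that moment; what a row does not reach only later rows make up. A row lasts 1/12 s, in which the tool goes at most 41.7 mm and 7.16 degrees, less where a joint would pass 70% of its speed; a pose out of reach is approached as far as the arm can. A call with a gripper value outside its range is refused whole. The fingers move at their own pace and stop on an object; the grip force is fixed at half the most. Time passes only in rows, so rows that repeat a pose let the fingers close. It gives the time, the measured TCP pose, the force, the opening and the grip force at its end, in the units of the state.
- sense(): the state, without advancing time (a new reading comes with each control period).
- get_image(name): name is "side" or "top" or "wrist"; returns (picture, depth): 420x560x3 uint8, red, green, blue; 420x560 float32, m along the optical axis (not along the pixel's ray), 0 where there is no reading.
- camera_model(name): a dict with "camera_matrix" (3x3 intrinsics, pixels), "k1" (the pictures are not rectified: a ray, as slopes to the right and down, at radius r is drawn at 1 + k1 r^2 times it, then the intrinsics apply), "eye" and "attitude" of the camera in the world; the wrist camera has in their place "mount" (4x4, takes a point from camera to tool coordinates, whose origin is the TCP and whose axes are the flange's). Camera axes: x right, y down, z forward; pixel columns grow to the right and rows downward; lengths in m; the calibration is good to about 2 mm. A picture is of the moment at which its call begins: read the wrist's pose just before it. camera_model takes no time and is no camera call.
- job_done(): hands the job in; it is judged then, once.
The state is a dict: "clock": time; "joints": joint angles; "dq": joint speeds; "joint_torque": joint torques, N m; "tool_pos": TCP position; "tcp_rot": TCP orientation; "force": force on the tool from outside, world axes, zero at the start; "torque": the same for the moment, N m; "opening": finger opening in m; "grip_force": force on a finger pad.
Only numpy, scipy, OpenCV 4.12 (cv2) and the standard library are available. Lean on these libraries where they do the work, as an engineer would, in place of code of your own. Each camera call takes 0.05 s, during which the arm holds its last target. There are 200 camera calls.

## Working session

There is one attempt and no reset: what is moved stays moved. The work goes in short steps, Python scripts to look and compute and a shell command to move; the robot and the scene stay as the last step left them, time stands still between calls to the robot, and variables do not carry over. Pictures are saved under pics/ and viewed, at most 10 in all, crops included, and the job is handed in when it is done.

```bash
ls; mkdir -p pics; cat > h.py <<'E'
from plant import *
import numpy as np, cv2
from scipy.spatial.transform import Rotation as R
def rot(q): return R.from_quat(q,scalar_first=True)
def campose(n):
    m=camera_model(n)
    if n=="wrist":
        s=sense(); T=np.eye(4); T[:3,:3]=rot(s["tcp_rot"]).as_matrix(); T[:3,3]=s["tool_pos"]
        T=T@np.array(m["mount"]); return m,T[:3,:3],T[:3,3]
    A=np.array(m["attitude"]); A=A if A.shape==(3,3) else rot(A.ravel()).as_matrix()
    return m,A,np.array(m["eye"])
def cloud(n):
    m,A,e=campose(n); im,d=get_image(n)
    K=np.array(m["camera_matrix"]); h,w=d.shape
    u,v=np.meshgrid(np.arange(w),np.arange(h))
    x=(u-K[0,2])/K[0,0]; y=(v-K[1,2])/K[1,1]; xd,yd=x.copy(),y.copy()
    for _ in range(8):
        f=1+m["k1"]*(x*x+y*y); x=xd/f; y=yd/f
    P=np.stack([x*d,y*d,d],-1)@A.T+e; P[d==0]=np.nan
    return im,d,P
def save(n,im,s=1): cv2.imwrite("pics/"+n+".png",cv2.resize(im[...,::-1],None,fx=s,fy=s))
E
python3 - <<'E'
from h import *
s=sense(); print(s)
for n in("top","side","wrist"):
    print(camera_model(n))
    im,d,P=cloud(n); save(n+"0",im); np.savez(n+"0",im=im,d=d,P=P)
E
```

```text
pics
{'clock': 0.0, 'joints': array([ 1.58856357e+00,  3.85551474e-01,  6.61343479e-03, -5.05542272e-04,
       -1.19397747e+00, -2.58624893e-01]), 'dq': array([ 0.00156153,  0.00063459,  0.00110361,  0.00060268, -0.00067159,
       -0.00166535]), 'joint_torque': array([ 7.34167406e-04, -3.90665174e+01,  1.87408054e+01,  4.22005177e+00,
        1.10649460e-02, -1.85468666e-04]), 'tool_pos': array([0.14890308, 0.60636488, 0.21405686]), 'tcp_rot': array([ 1.08185223e-03,  9.92745416e-01, -1.20230453e-01, -8.67326058e-05]), 'force': array([-0.15048005,  0.19805395, -0.30182981]), 'torque': array([-0.04531641, -0.00044919,  0.03258544]), 'grip_force': 0.0, 'opening': 0.08701472586619857}
{'camera_matrix': array([[396.66193619,   0.        , 281.43259324],
       [  0.        , 396.66193619, 205.20458105],
       [  0.        ,   0.        ,   1.        ]]), 'k1': -0.032935304758860064, 'eye': array([0.36844618, 0.0220798 , 1.273117  ]), 'attitude': array([ 0.06048965, -0.70091035,  0.70934671, -0.04350779])}
{'camera_matrix': array([[478.89324218,   0.        , 276.39500586],
       [  0.        , 478.89324218, 205.3122168 ],
       [  0.        ,   0.        ,   1.        ]]), 'k1': -0.09075748159437884, 'eye': array([0.27530241, 1.20031329, 0.90254439]), 'attitude': array([ 0.05191804, -0.11197187,  0.87772699, -0.46299261])}
{'camera_matrix': array([[312.62963503,   0.        , 278.81827588],
       [  0.        , 312.62963503, 209.63450023],
       [  0.        ,   0.        ,   1.        ]]), 'k1': -0.05866915708996134, 'mount': array([[-6.91430764e-04, -9.56711540e-01, -2.91037028e-01,
         7.97781925e-02],
       [ 9.99999761e-01, -6.66167503e-04, -1.85888584e-04,
         9.62802193e-05],
       [-1.60376563e-05, -2.91037087e-01,  9.56711772e-01,
        -1.69749803e-01],
       [ 0.00000000e+00,  0.00000000e+00,  0.00000000e+00,
         1.00000000e+00]])}
```

View pics/top0.png

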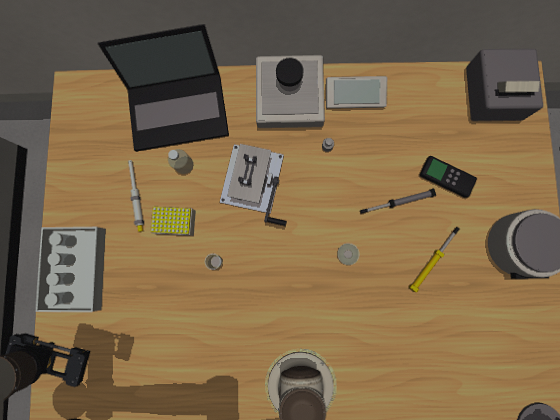

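View pics/side0.png

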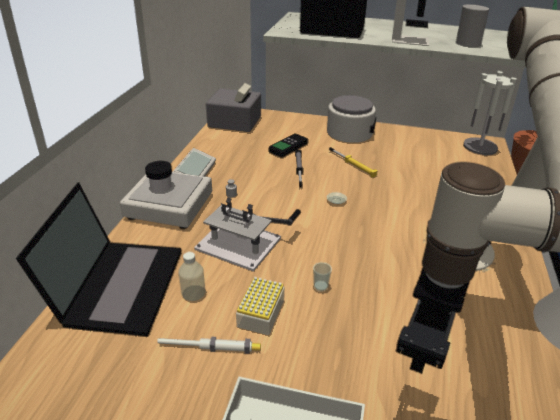

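The top view shows the grey probe from its tip (362,211) to its far bumper (433,194), with the tip towards world +y. The stand is at (252,178), its clip at (248,170) and the lever grip at (277,222). The yellow decoy is at (435,260).

```bash
python3 - <<'E'
from h import *
z=np.load("top0.npz"); im,P,d=z["im"],z["P"],z["d"]
H=np.nan_to_num(P[...,2])
print("bench z",np.median(H[230:240,300:330]))
def region(u0,u1,v0,v1,lo,hi):
    M=np.zeros(H.shape,bool); M[v0:v1,u0:u1]=True
    return M&(H>lo)&(H<hi)
def rect(M,name):
    p=P[M][:,:2]; r=cv2.minAreaRect((p*1000).astype(np.float32)); print(name,M.sum(),r,np.cov(p.T).shape)
    print("  box",cv2.boxPoints(r).round(0).tolist(),"medz",np.median(H[M]))
M=region(355,440,180,220,.006,.05); rect(M,"probe")
p=P[M]; c=p[:,:2].mean(0); w,v=np.linalg.eigh(np.cov(p[:,:2].T)); a=v[:,1]; a*=np.sign(a[1])
t=(p[:,:2]-c)@a; s=(p[:,:2]-c)@np.array([-a[1],a[0]])
print(c,a,np.degrees(np.arctan2(a[1],a[0])))
g=im[M].mean(1)
for b in np.arange(-.13,.16,.008):
    k=(t>=b)&(t<b+.008)
    if k.sum(): print(round(b,3),k.sum(),"w",s[k].min().round(4),s[k].max().round(4),"z",p[k,2].max().round(4),"grey",g[k].mean().round(0))
rect(region(215,290,140,215,.008,.018),"base")
rect(region(215,272,140,215,.08,.094),"plate")
rect(region(215,272,140,215,.1,.2),"clip")
rect(region(262,295,213,232,.03,.12),"grip")
crop=im[135:235,210:300]; save("c1",crop,5)
E
```

```text
bench z -0.0014753137843537267
probe 466 ((579.343505859375, -327.1668701171875), (80.318359375, 268.541259765625), 11.836538314819336) (2, 2)
  box [[512.0, -204.0], [568.0, -467.0], [646.0, -450.0], [591.0, -188.0]] medz 0.01925734888109043
[ 0.57039951 -0.3456555 ] [-0.30115936  0.95357382] 107.5272505416902
-0.122 13 w -0.0238 -0.0084 z 0.0287 grey 27.0
-0.114 12 w -0.0251 -0.0147 z 0.0313 grey 22.0
-0.106 12 w -0.03 -0.0194 z 0.0309 grey 23.0
-0.098 14 w -0.0349 0.0187 z 0.0258 grey 30.0
-0.09 25 w -0.0358 0.0205 z 0.029 grey 34.0
-0.082 20 w -0.0027 0.0202 z 0.0275 grey 62.0
-0.074 18 w -0.003 0.0162 z 0.0234 grey 80.0
-0.066 16 w -0.0028 0.0341 z 0.0242 grey 81.0
-0.058 14 w -0.0018 0.0152 z 0.0243 grey 80.0
-0.05 15 w -0.0038 0.015 z 0.0269 grey 81.0
-0.042 18 w -0.005 0.013 z 0.026 grey 80.0
-0.034 12 w -0.0026 0.014 z 0.0245 grey 79.0
-0.026 18 w -0.0061 0.0125 z 0.0271 grey 81.0
-0.018 15 w -0.0048 0.0134 z 0.023 grey 79.0
-0.01 15 w -0.026 0.0124 z 0.0235 grey 83.0
-0.002 15 w -0.006 0.0113 z 0.0234 grey 82.0
0.006 17 w -0.0067 0.0124 z 0.0234 grey 79.0
0.014 15 w -0.0057
[... 933 characters left out ...]
4.0], [763.0, 210.0], [568.0, 254.0]] medz 0.011228411475264877
plate 1517 ((646.8551635742188, 149.08526611328125), (101.18550872802734, 170.63804626464844), 76.90789794921875) (2, 2)
  box [[552.0, 119.0], [718.0, 80.0], [741.0, 179.0], [575.0, 218.0]] medz 0.08594688162458874
clip 229 ((647.0973510742188, 148.91537475585938), (37.72700119018555, 85.7803726196289), 76.8846435546875) (2, 2)
  box [[601.0, 140.0], [685.0, 121.0], [693.0, 158.0], [610.0, 177.0]] medz 0.11538874970580015
grip 144 ((503.0006103515625, 68.64122772216797), (66.70154571533203, 28.331506729125977), 77.76663970947266) (2, 2)
  box [[482.0, 39.0], [510.0, 33.0], [524.0, 98.0], [496.0, 104.0]] medz 0.07896311170087678
```

View pics/c1.png

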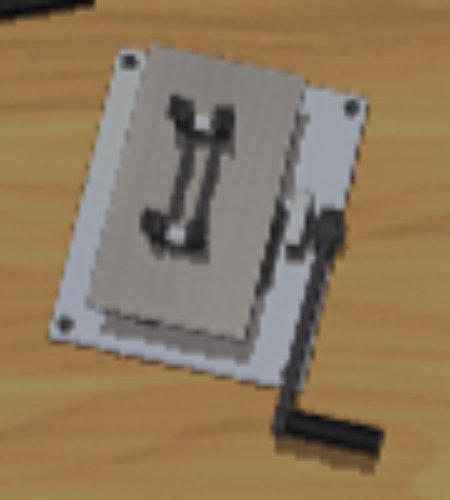

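The crop shows the stand: the clip's jaw pairs are at (200,120) and (175,235), and the lever grip is at (330,432) with its bar at the inner end. Stand centre is (0.647, 0.149), yaw about -13°.

```bash
cat >> h.py <<'E'
def go(p,psi):
    """shift (cm) and rotvec in tool axes to reach p with tool down, tool x at world yaw psi deg"""
    s=sense(); r=rot(s["tcp_rot"]); a=np.radians(psi)
    T=R.from_matrix(np.array([[np.cos(a),np.sin(a),0],[np.sin(a),-np.cos(a),0],[0,0,-1]]).T.reshape(3,3).T)
    print("shift",(r.inv().apply(np.array(p)-s["tool_pos"])*100).round(2),"turn",(r.inv()*T).as_rotvec().round(3),
      "| tcp",s["tool_pos"].round(4),"t",round(s["clock"],2),"f",np.array(s["force"]).round(1),"op",round(s["opening"],4),"j",np.array(s["joints"]).round(2))
E
python3 - <<'E'
from h import *
z=np.load("top0.npz"); im,P=z["im"],z["P"]; H=np.nan_to_num(P[...,2]); g=im.mean(2)
sub=np.zeros(H.shape,bool); sub[180:220,355:440]=True
M=sub&(H>.012)&(H<.03)&(g>65)&(g<95)&(P[...,1]<-.29)&(P[...,1]>-.44)
vx,vy,x0,y0=cv2.fitLine(P[M][:,:2].astype(np.float32),cv2.DIST_HUBER,0,.01,.001).ravel()
a=np.array([vx,vy])*np.sign(vy); c=np.array([x0,y0])
t=(P[M][:,:2]-c)@a; print(M.sum(),"yaw",np.degrees(np.arctan2(*a[::-1])),"mid",c+a*(np.percentile(t,1)+np.percentile(t,99))/2,np.percentile(t,[1,99]))
go([.5,.25,.3],-45)
E
```

```text
199 yaw 104.76836 mid [ 0.57274273 -0.36520175] [-0.05960077  0.06317711]
shift [42.6  26.26 -8.52] turn [ 0.002 -0.001  0.545] | tcp [0.1489 0.6065 0.2143] t 0.15 f [ 0.2  0.4 -0.1] op 0.0873 j [ 1.59  0.39  0.01 -0.   -1.19 -0.26]
```

```bash
python3 -m handwheel '[[[42,26,-8.5],[0,0,0.545],8.7],[[42,26,-8.5],[0,0,0.545],8.7],[[42,26,-8.5],[0,0,0.545],8.7],[[42,26,-8.5],[0,0,0.545],8.7],[[42,26,-8.5],[0,0,0.545],8.7],[[42,26,-8.5],[0,0,0.545],8.7],[[42,26,-8.5],[0,0,0.545],8.7],[[42,26,-8.5],[0,0,0.545],8.7]]'; python3 -c "
from h import *
go([.573,-.36,.25],-77)"
```

```text
clock: 0.82
tool_pos: [0.3799, 0.3706, 0.272]
tcp_rot: [0.0, 0.924, -0.383, -0.0]
force: [0.8, 0.7, -0.9]
opening: 0.0871
grip_force: 0.0
shift [65.32 38.    2.19] turn [0.    0.    0.558] | tcp [0.3799 0.3706 0.272 ] t 0.82 f [ 0.8  0.7 -0.9] op 0.0871 j [ 1.08  0.19 -0.13 -0.   -1.26 -0.29]
```

```bash
python3 -m handwheel '[[[20,12,0],[0,0,0.2],8.7],[[40,23,1],[0,0,0.4],8.7],[[65,38,2],[0,0,0.558],8.7],[[65,38,2],[0,0,0.558],8.7],[[65,38,2],[0,0,0.558],8.7],[[65,38,2],[0,0,0.558],8.7],[[65,38,2],[0,0,0.558],8.7],[[65,38,2],[0,0,0.558],8.7]]'; python3 -c "
from h import *
go([.573,-.36,.25],-77)"
```

```text
clock: 1.48
tool_pos: [0.4631, 0.048, 0.2637]
tcp_rot: [-0.0, 0.783, -0.622, 0.0]
force: [1.3, 1.0, 0.0]
opening: 0.0869
grip_force: 0.0
shift [42.23 -1.5   1.36] turn [-0.     0.     0.001] | tcp [0.4631 0.048  0.2637] t 1.48 f [1.3 1.  0. ] op 0.0869 j [ 0.45  0.07 -0.28 -0.   -1.22 -0.23]
```

```bash
python3 -m handwheel '[[[42,-1.5,1.3],[0,0,0],8.7],[[42,-1.5,1.3],[0,0,0],8.7],[[42,-1.5,1.3],[0,0,0],8.7],[[42,-1.5,1.3],[0,0,0],8.7],[[42,-1.5,1.3],[0,0,0],8.7],[[42,-1.5,1.3],[0,0,0],8.7],[[42,-1.5,1.3],[0,0,0],8.7],[[42,-1.5,1.3],[0,0,0],8.7]]'; python3 -m handwheel '[[[9,0,0],[0,0,0],8.7],[[9,0,0],[0,0,0],8.7],[[9,0,0],[0,0,0],8.7],[[9,0,0],[0,0,0],8.7]]'; cat > pm.py <<'E'
from h import *
im,d,P=cloud("wrist"); H=np.nan_to_num(P[...,2]); g=im.mean(2)
sat=im.max(2).astype(int)-im.min(2)
base=(H>.004)&(H<.04)&(sat<30)&(abs(P[...,0]-.573)<.06)&(P[...,1]>-.48)&(P[...,1]<-.15)
M=base&(H>.012)&(g>60)&(g<100)&(abs(P[...,1]+.365)<.05)
vx,vy,x0,y0=cv2.fitLine(P[M][:,:2].astype(np.float32),cv2.DIST_HUBER,0,.01,.001).ravel()
a=np.array([vx,vy])*np.sign(vy); n=np.array([-a[1],a[0]]); c=np.array([x0,y0])
q=P[base&(g<60)][:,:2]-c; t=q@a; t=t[(abs(q@n)<.015)&(abs(t)<.085)]
s=(P[M][:,:2]-c)@n
l=t[t<0];h=t[t>0]
print(M.sum(),"yaw",np.degrees(np.arctan2(*a[::-1])),"across",np.percentile(s,[2,98]),"z",np.percentile(H[M],95))
print("bumpers",len(l),len(h),np.percentile(l,[2,98]),np.percentile(h,[2,98]),"mid",c+a*(np.percentile(l,98)+np.percentile(h,2))/2,c+a*(l.mean()+h.mean())/2)
save("w1",im); go([.573,-.36,.25],-76)
E
python3 pm.py
```

```text
clock: 2.15
tool_pos: [0.5498, -0.2738, 0.2529]
tcp_rot: [0.0, 0.783, -0.623, -0.0]
force: [1.2, 1.5, 0.0]
opening: 0.0868
grip_force: 0.0
clock: 2.48
tool_pos: [0.5696, -0.3618, 0.251]
tcp_rot: [0.0, 0.781, -0.624, -0.001]
force: [0.2, 0.2, -0.5]
opening: 0.0869
grip_force: 0.0
426 yaw 102.217354 across [-0.00869499  0.00922246] z 0.023752318686019666
bumpers 256 720 [-0.08416121 -0.03355345] [0.01813326 0.08336011] mid [ 0.58145446 -0.40084572] [ 0.57930747 -0.39093008]
shift [ 0.07 -0.34  0.17] turn [ 0.002  0.002 -0.02 ] | tcp [ 0.5696 -0.3601  0.2517] t 2.53 f [-0.   0.4 -1.2] op 0.0867 j [-0.32  0.45  0.2  -0.   -1.33  0.55]
```

View pics/w1.png

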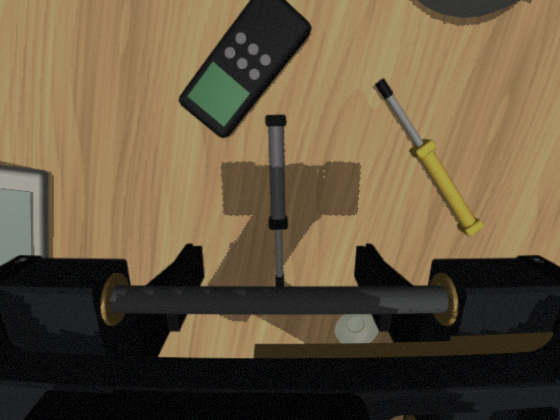

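The wrist view shows the probe handle between bumpers at (276,120) and (278,222), with its tip behind the gripper at (280,285). The gripper's shadow falls across the handle, so I'll measure by height instead of brightness.

```bash
cat > pm.py <<'E'
from h import *
import sys
im,d,P=cloud("wrist"); H=np.nan_to_num(P[...,2])
sub=np.zeros(H.shape,bool); sub[105:238,255:300]=True
M=(sub&(H>.009)&(H<.035)).astype(np.uint8)
n_,lab,st,_=cv2.connectedComponentsWithStats(M); k=1+st[1:,4].argmax(); M=lab==k; print(st[k])
wid=M.sum(1); print("row widths",[(r,int(wid[r]),round(float(np.nanmax(P[r][M[r]][:,2])),3)) for r in range(105,238,4) if wid[r]])
Q=P[M]; vx,vy,x0,y0=cv2.fitLine(Q[:,:2].astype(np.float32),cv2.DIST_HUBER,0,.01,.001).ravel()
a=np.array([vx,vy])*np.sign(vy); n=np.array([-a[1],a[0]]); c=np.array([x0,y0])
t=(Q[:,:2]-c)@a; s=(Q[:,:2]-c)@n
print("yaw",np.degrees(np.arctan2(*a[::-1])))
for b in np.arange(-.09,.1,.006):
    m=(t>=b)&(t<b+.006)
    if m.any(): print((c+a*(b+.003)).round(4),m.sum(),s[m].min().round(4),s[m].max().round(4),Q[m,2].max().round(4))
go([.573,-.36,.25],-76)
E
python3 pm.py
```

```text
[ 265  113   23  125 1914]
row widths [(113, 14, 0.025), (117, 21, 0.028), (121, 21, 0.027), (125, 16, 0.025), (129, 16, 0.024), (133, 16, 0.024), (137, 15, 0.024), (141, 15, 0.024), (145, 15, 0.024), (149, 15, 0.024), (153, 15, 0.024), (157, 16, 0.025), (161, 15, 0.024), (165, 16, 0.023), (169, 15, 0.024), (173, 15, 0.024), (177, 15, 0.023), (181, 15, 0.023), (185, 15, 0.023), (189, 15, 0.023), (193, 15, 0.024), (197, 15, 0.023), (201, 15, 0.024), (205, 14, 0.024), (209, 14, 0.024), (213, 14, 0.024), (217, 18, 0.024), (221, 19, 0.028), (225, 19, 0.027), (229, 7, 0.018), (233, 7, 0.019), (237, 7, 0.018)]
yaw 104.096344
[ 0.5917 -0.4405] 34 -0.0112 0.0119 0.0269
[ 0.5902 -0.4347] 106 -0.0127 0.013 0.0287
[ 0.5888 -0.4289] 105 -0.0129 0.013 0.0276
[ 0.5873 -0.4231] 80 -0.0097 0.0093 0.0245
[ 0.5858 -0.4173] 79 -0.0099 0.0092 0.024
[ 0.5844 -0.4114] 76 -0.01 0.0091 0.0239
[ 0.5829 -0.4056] 72 -0.009 0.009 0.0238
[ 0.5814 -0.3998] 72 -0.0091 0.0089 0.0242
[ 0.58  -0.394] 68 -0.0093 0.0088 0.0239
[ 0.5785 -0.3882] 77 -0.0095 0.01 0.0247
[ 0.5771 -0.3823] 75 -0.0097 0.0099 0.0246
[ 0.5756 
[... 221 characters left out ...]
70 -0.0094 0.0092 0.0234
[ 0.5668 -0.3416] 64 -0.0096 0.0091 0.0241
[ 0.5654 -0.3358] 67 -0.0099 0.009 0.0237
[ 0.5639 -0.33  ] 62 -0.0101 0.0089 0.0244
[ 0.5625 -0.3242] 61 -0.0088 0.0088 0.0244
[ 0.561  -0.3183] 62 -0.009 0.0087 0.0241
[ 0.5595 -0.3125] 57 -0.0091 0.0086 0.0243
[ 0.5581 -0.3067] 103 -0.0121 0.0126 0.0279
[ 0.5566 -0.3009] 85 -0.012 0.0123 0.0278
[ 0.5551 -0.2951] 29 -0.0121 0.0122 0.0265
[ 0.5537 -0.2892] 31 -0.0043 0.0041 0.0192
[ 0.5522 -0.2834] 27 -0.0045 0.0039 0.0189
[ 0.5508 -0.2776] 10 -0.0046 0.0038 0.0181
shift [ 0.18 -0.3   0.25] turn [ 0.001  0.001 -0.018] | tcp [ 0.5697 -0.3589  0.2525] t 2.58 f [ 0.1  0.8 -0.4] op 0.0868 j [-0.32  0.45  0.2  -0.   -1.33  0.55]
```

```bash
python3 -c "
from h import *
go([.5735,-.368,.025],-75.9)"
```

```text
shift [ 1.   -0.19 22.75] turn [ 0.001  0.001 -0.02 ] | tcp [ 0.5697 -0.3589  0.2525] t 2.58 f [ 0.1  0.8 -0.4] op 0.0868 j [-0.32  0.45  0.2  -0.   -1.33  0.55]
```

```bash
python3 -m handwheel '[[[1,-0.2,4],[0,0,-0.02],5.5],[[1,-0.2,8],[0,0,-0.02],5.5],[[1,-0.2,12],[0,0,-0.02],5.5],[[1,-0.2,15],[0,0,-0.02],5.5],[[1,-0.2,17.5],[0,0,-0.02],5.5],[[1,-0.2,19.5],[0,0,-0.02],5.5],[[1,-0.2,21],[0,0,-0.02],5.5],[[1,-0.2,22],[0,0,-0.02],5.5]]'; python3 -m handwheel '[[[0,0,0.3],[0,0,0],5.5],[[0,0,0.3],[0,0,0],5.5]]'; python3 -c "
from h import *
go([.5735,-.368,.025],-75.9)"
```

```text
clock: 3.25
tool_pos: [0.5737, -0.3662, 0.0321]
tcp_rot: [0.0, 0.79, -0.614, -0.001]
force: [-0.1, -0.5, -0.5]
opening: 0.0558
grip_force: 0.0
clock: 3.42
tool_pos: [0.5744, -0.3675, 0.0304]
tcp_rot: [0.0, 0.789, -0.614, -0.0]
force: [0.2, 0.6, -0.3]
opening: 0.055
grip_force: 0.0
shift [0.02 0.1  0.54] turn [0.    0.    0.002] | tcp [ 0.5744 -0.3675  0.0304] t 3.42 f [ 0.2  0.6 -0.3] op 0.055 j [-0.33  0.64 -0.05  0.   -0.88  0.58]
```

```bash
python3 -m handwheel '[[[0,0.1,0.5],[0,0,0],5.5],[[0,0.1,0.5],[0,0,0],5.5],[[0,0.1,0.5],[0,0,0],1],[[0,0.1,0.5],[0,0,0],1],[[0,0.1,0.5],[0,0,0],1],[[0,0.1,0.5],[0,0,0],1],[[0,0.1,0.5],[0,0,0],1],[[0,0.1,0.5],[0,0,0],1]]'; python3 -m handwheel '[[[0,0,-4],[0,0,0],1],[[0,0,-8],[0,0,0],1],[[0,0,-12],[0,0,0],1],[[0,0,-16],[0,0,0],1],[[0,0,-20],[0,0,0],1],[[0,0,-22],[0,0,0],1]]'; python3 -c "
from h import *
go([.62,-.1,.26],-135)"
```

```text
clock: 4.08
tool_pos: [0.5734, -0.369, 0.0254]
tcp_rot: [-0.0, 0.789, -0.615, 0.0]
force: [-0.1, -0.3, -0.6]
opening: 0.023
grip_force: 0.0
clock: 4.58
tool_pos: [0.5748, -0.3702, 0.2522]
tcp_rot: [-0.001, 0.789, -0.614, 0.005]
force: [0.8, -0.3, -0.5]
opening: 0.01
grip_force: 0.0
shift [-25.08 -11.01  -0.88] turn [-0.01  -0.003  1.033] | tcp [ 0.5748 -0.3702  0.2522] t 4.58 f [ 0.8 -0.3 -0.5] op 0.01 j [-0.34  0.46  0.22  0.   -1.32  0.58]
```

The fingers hadn't finished closing when I lifted, so the grasp missed. I'll reopen and re-measure the probe.

```bash
python3 -m handwheel '[[[0,0,0],[0,0,0],5.5],[[0,0,0],[0,0,0],5.5],[[0,0,0],[0,0,0],5.5]]' ; python3 pm.py | grep -v row; python3 -c "
from h import *
go([.5735,-.368,.025],-75.9)"
```

```text
clock: 4.83
tool_pos: [0.5727, -0.3684, 0.2439]
tcp_rot: [-0.0, 0.789, -0.615, -0.001]
force: [-0.3, 0.0, -0.7]
opening: 0.0232
grip_force: 0.0
[ 267  121   22  117 1911]
yaw 104.263306
[ 0.5909 -0.4366] 106 -0.0126 0.0127 0.0288
[ 0.5894 -0.4308] 108 -0.0127 0.0128 0.0277
[ 0.5879 -0.425 ] 81 -0.0103 0.0103 0.0256
[ 0.5865 -0.4191] 79 -0.0094 0.0093 0.0245
[ 0.585  -0.4133] 79 -0.0094 0.0093 0.0244
[ 0.5835 -0.4075] 77 -0.0095 0.0094 0.0242
[ 0.582  -0.4017] 74 -0.0096 0.0094 0.0248
[ 0.5805 -0.3959] 74 -0.0097 0.0094 0.0245
[ 0.5791 -0.3901] 76 -0.0097 0.0094 0.0245
[ 0.5776 -0.3843] 78 -0.0098 0.0094 0.0243
[ 0.5761 -0.3784] 76 -0.0098 0.0095 0.0243
[ 0.5746 -0.3726] 69 -0.0099 0.0095 0.0248
[ 0.5731 -0.3668] 76 -0.01 0.0095 0.0236
[ 0.5717 -0.361 ] 73 -0.0101 0.0095 0.0244
[ 0.5702 -0.3552] 68 -0.0101 0.0095 0.0244
[ 0.5687 -0.3494] 66 -0.0088 0.0095 0.0246
[ 0.5672 -0.3436] 66 -0.0089 0.0096 0.0246
[ 0.5658 -0.3377] 67 -0.0089 0.0096 0.0239
[ 0.5643 -0.3319] 66 -0.009 0.0096 0.0246
[ 0.5628 -0.3261] 64 -0.0091 0.0096 0.0244
[ 0.5613 -0.3203] 70 -0.0091 0.0096 0.0248
[ 0.5598 -0.3145] 62 -0.0092 0.0097 0.0245
[ 0.5584 -0.3087] 99 -0.0121 0.0124 0.0275
[ 0.5569 -0.3028] 91 -0.0132 0.0122 0.0281
[ 0.5554 -0.297 ] 51 -0.0132 0.0122 0.0278
[ 0.5539 -0.2912] 15 -0.0054 0.0042 0.019
shift [-0.8  -0.25 -0.68] turn [0.003 0.003 0.002] | tcp [ 0.5725 -0.3684  0.2432] t 4.88 f [-0.2 -0.8 -0.2] op 0.0268 j [-0.34  0.47  0.21 -0.   -1.32  0.58]
shift [ 0.04 -0.17 21.82] turn [0.003 0.003 0.001] | tcp [ 0.5725 -0.3684  0.2432] t 4.88 f [-0.2 -0.8 -0.2] op 0.0268 j [-0.34  0.47  0.21 -0.   -1.32  0.58]
```

```bash
python3 -m handwheel '[[[0,-0.1,4],[0,0,0],4.5],[[0,-0.1,8],[0,0,0],4.5],[[0,-0.1,12],[0,0,0],4.5],[[0,-0.1,15],[0,0,0],4.5],[[0,-0.1,17.5],[0,0,0],4.5],[[0,-0.1,19.5],[0,0,0],4.5],[[0,-0.1,21],[0,0,0],4.5],[[0,-0.1,21.7],[0,0,0],4.5]]'; python3 -m handwheel '[[[0,0,0],[0,0,0],4.5],[[0,0,0],[0,0,0],4.5]]'; python3 -c "
from h import *
go([.5735,-.368,.025],-75.9)"
```

```text
clock: 5.55
tool_pos: [0.5714, -0.3674, 0.0232]
tcp_rot: [0.001, 0.789, -0.615, -0.004]
force: [-0.7, 1.2, 0.0]
opening: 0.0451
grip_force: 0.0
clock: 5.72
tool_pos: [0.5741, -0.3687, 0.0277]
tcp_rot: [0.0, 0.789, -0.614, -0.001]
force: [-0.5, -0.4, 0.4]
opening: 0.0447
grip_force: 0.0
shift [-0.08  0.04  0.27] turn [0.001 0.    0.001] | tcp [ 0.5741 -0.3687  0.0277] t 5.72 f [-0.5 -0.4  0.4] op 0.0447 j [-0.33  0.65 -0.05  0.   -0.88  0.58]
```

```bash
python3 -m handwheel '[[[0,0,0.2],[0,0,0],1],[[0,0,0.2],[0,0,0],1],[[0,0,0.2],[0,0,0],1],[[0,0,0.2],[0,0,0],1],[[0,0,0.2],[0,0,0],1],[[0,0,0.2],[0,0,0],1],[[0,0,0.2],[0,0,0],1],[[0,0,0.2],[0,0,0],1]]'; python3 -m handwheel '[[[0,0,0],[0,0,0],1],[[0,0,0],[0,0,0],1],[[0,0,0],[0,0,0],1]]'
```

```text
clock: 6.38
tool_pos: [0.5743, -0.3687, 0.0264]
tcp_rot: [-0.0, 0.789, -0.615, 0.0]
force: [0.5, 0.1, 0.3]
opening: 0.0105
grip_force: 0.0
clock: 6.63
tool_pos: [0.5743, -0.3687, 0.0262]
tcp_rot: [0.0, 0.789, -0.615, -0.0]
force: [-0.3, -0.0, -0.3]
opening: 0.0102
grip_force: 0.0
```

```bash
python3 - <<'E'
from h import *
a,_,_=cloud("wrist"); b,_,P=cloud("side")
save("ws",np.hstack([a[60:400,150:420],b[100:270,230:390].repeat(2,0).repeat(2,1)]),1)
E
```

```text
(no output)
```

View pics/ws.png

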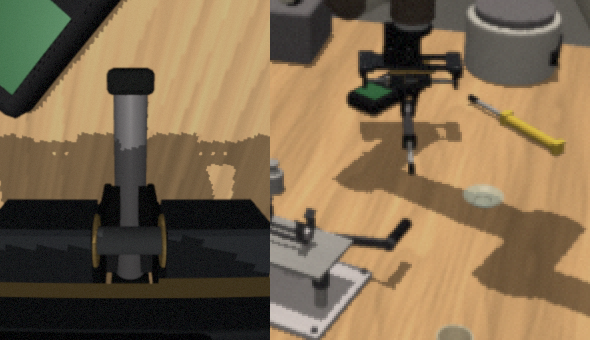

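The wrist view shows the handle running between the closed fingers at about (130,230), under the palm. The side view shows the probe still in place. I'll command the fingers fully closed and see whether they stop on it.

```bash
python3 -m handwheel '[[[0,0,0],[0,0,0],0],[[0,0,0],[0,0,0],0],[[0,0,0],[0,0,0],0],[[0,0,0],[0,0,0],0],[[0,0,0],[0,0,0],0]]'
```

```text
clock: 7.15
tool_pos: [0.5743, -0.3687, 0.0263]
tcp_rot: [0.0, 0.789, -0.615, 0.0]
force: [0.5, 0.1, 0.5]
opening: 0.0002
grip_force: 0.0
```

```bash
python3 - <<'E'
from h import *
s=sense(); im,d,P=cloud("wrist"); r=rot(s["tcp_rot"])
Q=r.inv().apply((P-s["tool_pos"]).reshape(-1,3)).reshape(P.shape)
for u in (255,265,272,280,288,295,305):
    print(u,[(v,*(Q[v,u]*1000).round(0).astype(int),int(im[v,u].mean())) for v in range(225,350,9) if d[v,u]>0])
save("w3",im[200:380,200:360],4)
E
```

```text
255 [(225, np.int64(10), np.int64(-15), np.int64(25), 88), (234, np.int64(3), np.int64(-16), np.int64(26), 84), (243, np.int64(-3), np.int64(-16), np.int64(26), 87), (252, np.int64(-10), np.int64(-16), np.int64(26), 86), (261, np.int64(37), np.int64(-7), np.int64(-83), 4), (270, np.int64(38), np.int64(-6), np.int64(-89), 9), (279, np.int64(38), np.int64(-6), np.int64(-95), 13), (288, np.int64(38), np.int64(-6), np.int64(-99), 2), (297, np.int64(36), np.int64(-6), np.int64(-101), 41), (306, np.int64(34), np.int64(-6), np.int64(-101), 34), (315, np.int64(31), np.int64(-6), np.int64(-101), 22), (324, np.int64(28), np.int64(-6), np.int64(-102), 22), (333, np.int64(26), np.int64(-6), np.int64(-102), 25), (342, np.int64(22), np.int64(-6), np.int64(-101), 26)]
265 [(225, np.int64(16), np.int64(-8), np.int64(9), 51), (234, np.int64(10), np.int64(-8), np.int64(9), 53), (243, np.int64(11), np.int64(-7), np.int64(-7), 40), (252, np.int64(11), np.int64(-7), np.int64(-19), 12), (261, np.int64(12), np.int64(-6), np.int64(-31), 1), (270, np.int64(11), np.int64(-6), np.int64(-40), 9), (279, np.int64
[... 3427 characters left out ...]
, 89), (234, np.int64(3), np.int64(18), np.int64(27), 91), (243, np.int64(-3), np.int64(18), np.int64(26), 90), (252, np.int64(-10), np.int64(18), np.int64(26), 90), (261, np.int64(38), np.int64(8), np.int64(-84), 8), (270, np.int64(38), np.int64(8), np.int64(-89), 14), (279, np.int64(38), np.int64(7), np.int64(-95), 14), (288, np.int64(38), np.int64(7), np.int64(-100), 9), (297, np.int64(36), np.int64(7), np.int64(-100), 43), (306, np.int64(33), np.int64(7), np.int64(-101), 25), (315, np.int64(31), np.int64(7), np.int64(-102), 21), (324, np.int64(28), np.int64(7), np.int64(-101), 30), (333, np.int64(25), np.int64(7), np.int64(-100), 24), (342, np.int64(24), np.int64(7), np.int64(-103), 43)]
```

View pics/w3.png

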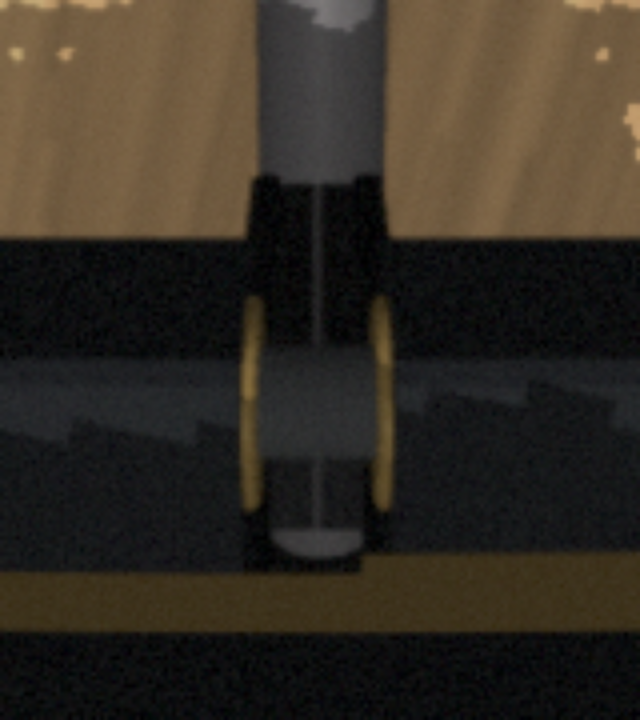

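The fingers closed above the handle, with the visible fingertip edge at about (280,248) in the full frame. The tips sit higher than the stated geometry says. I'll open and locate the fingertips directly.

```bash
python3 -m handwheel '[[[0,0,0],[0,0,0],4.5],[[0,0,0],[0,0,0],4.5],[[0,0,0],[0,0,0],4.5],[[0,0,0],[0,0,0],4.5],[[0,0,0],[0,0,0],4.5],[[0,0,0],[0,0,0],4.5],[[0,0,0],[0,0,0],4.5],[[0,0,0],[0,0,0],4.5]]'
python3 - <<'E'
from h import *
s=sense(); print(s["tool_pos"],s["opening"],s["grip_force"]); r=rot(s["tcp_rot"])
for n in ("wrist","side","top"):
    im,d,P=cloud(n)
    Q=r.inv().apply((P-s["tool_pos"]).reshape(-1,3)).reshape(P.shape)*1000
    W=P[...,2]
    m=(d>0)&(abs(Q[...,0])<14)&(abs(Q[...,1])<60)&(Q[...,2]>-60)&(W>.006)
    for b in range(-60,36,6):
        k=m&(Q[...,2]>=b)&(Q[...,2]<b+6)&((abs(Q[...,1])>13))
        if k.any(): print(n,b,k.sum(),"y",np.sort(Q[k][:,1])[[0,k.sum()//4,k.sum()//2,3*k.sum()//4,-1]].round(0),"x",Q[k][:,0].min().round(0),Q[k][:,0].max().round(0))
    if n=="wrist": np.savez("w4",im=im,Q=Q)
E
```

```text
clock: 7.87
tool_pos: [0.5743, -0.3687, 0.0263]
tcp_rot: [0.0, 0.789, -0.615, -0.0]
force: [0.1, -0.6, -0.3]
opening: 0.0423
grip_force: 0.0
[ 0.57430169 -0.36867551  0.02627798] 0.042335999383281676 0.0
wrist -60 524 y [-26. -23.  21.  24.  27.] x -11.0 1.0
wrist -54 356 y [-34. -28. -20.  28.  35.] x -10.0 12.0
wrist -48 405 y [-34. -26.  21.  27.  34.] x -9.0 12.0
wrist -42 296 y [-32. -26.  22.  27.  33.] x 2.0 12.0
wrist -36 364 y [-31. -23.  21.  24.  32.] x -2.0 12.0
wrist -30 281 y [-30. -23.  21.  24.  30.] x -5.0 12.0
wrist -24 259 y [-30. -23.  21.  24.  30.] x -8.0 12.0
wrist -18 272 y [-30. -23. -21.  23.  30.] x -10.0 12.0
wrist -12 167 y [-30. -23.  21.  24.  30.] x -10.0 12.0
side -60 14 y [-33. -22.  23.  27.  37.] x -13.0 5.0
side -54 11 y [-33. -29.  23.  30.  38.] x -14.0 6.0
side -48 6 y [-26. -22.  27.  30.  34.] x -11.0 -5.0
side -42 10 y [-29. -29. -21.  27.  34.] x -14.0 -3.0
side -36 9 y [-29. -25. -21.  24.  31.] x -12.0 -2.0
side -30 5 y [-29. -25. -21.  27.  31.] x -12.0 -6.0
side -24 4 y [-29. -25.  31.  32.  32.] x -12.0 -9.0
side -18 9 y [-28. -21.  24.  28.  32.] x -14.0 -2.0
side -12 4 y [-24. -21.  24.  28.  28.] x -12.0 -7.0
side 18 1 y [-20. -20. -20. -20. -20.] x -5.0 -5.0
top -60 3 y [-29. -29. -25.  23.  23.] x -13.0 -11.0
top -54 1 y [-23. -23. -23. -23. -23.] x -11.0 -11.0
top -48 2 y [-27. -27. -22. -22. -22.] x -11.0 -6.0
top -30 1 y [-22. -22. -22. -22. -22.] x -4.0 -4.0
top -24 2 y [-29. -29. -26. -26. -26.] x -13.0 -12.0
top -18 2 y [-24. -24. -23. -23. -23.] x -12.0 4.0
```

```bash
python3 - <<'E'
import numpy as np
z=np.load("w4.npz"); Q=z["Q"]
m=(abs(Q[...,0])<14)&(abs(Q[...,1])>17)&(abs(Q[...,1])<40)&(Q[...,2]>-60)&(Q[...,2]<5)
q=Q[m]; k=q[:,2]>-16
for b in range(-16,4,1):
    s=(q[:,2]>=b)&(q[:,2]<b+1); print(b,s.sum(),q[s][:,0].round(0)[:8])
E
```

```text
-16 40 [12. 11. 11. 11. 11. 11. 11. 11.]
-15 44 [12. 11. 11. 11. 11. 11. 11. 11.]
-14 44 [12. 11. 11. 11. 11. 11. 11. 11.]
-13 45 [12. 11. 11. 11. 11. 11. 11. 11.]
-12 34 [12. 11. 11. 11. 11. 11. 11. 11.]
-11 37 [11. 11. 11. 11. 11. 11. 11. 11.]
-10 37 [11. 11. 11. 11. 11. 11. 11. 11.]
-9 37 [11. 11. 11. 11. 11. 11. 11. 11.]
-8 14 [11. 11. 11. 11. 11.  9.  9.  9.]
-7 8 [11. 11. 11.  8.  7.  7.  7. -9.]
-6 0 []
-5 0 []
-4 0 []
-3 0 []
-2 0 []
-1 0 []
0 0 []
1 0 []
2 0 []
3 0 []
```

Both the wrist and side cameras put the fingertips 7 mm behind the reported TCP. That is about 29 mm short of the stated 22 mm ahead. I'll descend further with that offset, watching the force.

```bash
python3 -m handwheel '[[[0,0,0.8],[0,0,0],4.5],[[0,0,1.6],[0,0,0],4.5],[[0,0,2.2],[0,0,0],4.5],[[0,0,2.4],[0,0,0],4.5],[[0,0,2.5],[0,0,0],4.5],[[0,0,2.6],[0,0,0],4.5]]';  python3 -m handwheel '[[[0,0,0.1],[0,0,0],4.5],[[0,0,0.2],[0,0,0],4.5],[[0,0,0.2],[0,0,0],4.5]]'
```

```text
clock: 8.52
tool_pos: [0.5743, -0.3687, -0.0001]
tcp_rot: [0.0, 0.789, -0.615, -0.0]
force: [-0.1, -1.3, 0.5]
opening: 0.0454
grip_force: 0.0
clock: 8.77
tool_pos: [0.5744, -0.3687, -0.0017]
tcp_rot: [-0.0, 0.789, -0.615, 0.0]
force: [-0.3, 0.5, -0.1]
opening: 0.0446
grip_force: 0.0
```

```bash
python3 -m handwheel '[[[0,0,0.15],[0,0,0],4.5],[[0,0,0.15],[0,0,0],0],[[0,0,0.15],[0,0,0],0],[[0,0,0.15],[0,0,0],0],[[0,0,0.15],[0,0,0],0],[[0,0,0.15],[0,0,0],0],[[0,0,0.15],[0,0,0],0],[[0,0,0.15],[0,0,0],0]]';  python3 -m handwheel '[[[0,0,0],[0,0,0],0],[[0,0,0],[0,0,0],0],[[0,0,0],[0,0,0],0]]'
```

```text
clock: 9.43
tool_pos: [0.5743, -0.3687, -0.0032]
tcp_rot: [0.0, 0.789, -0.615, -0.0]
force: [-0.6, -0.1, 0.4]
opening: 0.019
grip_force: 30.0
clock: 9.68
tool_pos: [0.5743, -0.3687, -0.0032]
tcp_rot: [0.0, 0.789, -0.615, -0.0]
force: [-1.5, -0.5, 1.3]
opening: 0.0192
grip_force: 30.0
```

```bash
python3 -m handwheel '[[[0,0,-3],[0,0,0],0],[[0,0,-7],[0,0,0],0],[[0,0,-11],[0,0,0],0],[[0,0,-15],[0,0,0],0],[[0,0,-19],[0,0,0],0],[[0,0,-22],[0,0,0],0],[[0,0,-23],[0,0,0],0]]'; python3 -c "
from h import *
go([.647,.149,.225],167)"
```

```text
clock: 10.27
tool_pos: [0.5764, -0.37, 0.2336]
tcp_rot: [-0.001, 0.789, -0.614, 0.005]
force: [0.5, -1.4, 0.6]
opening: 0.0191
grip_force: 30.0
shift [-48.59 -19.56   0.65] turn [-0.013  0.004  2.045] | tcp [ 0.5764 -0.37    0.2336] t 10.27 f [ 0.5 -1.4  0.6] op 0.0191 j [-0.33  0.47  0.19  0.   -1.28  0.58]
```

```bash
python3 -m handwheel '[[[-3,-1.2,0],[0,0,0.12],0],[[-6,-2.4,0],[0,0,0.24],0],[[-9,-3.6,0],[0,0,0.36],0],[[-12,-4.8,0],[0,0,0.48],0],[[-15,-6,0],[0,0,0.6],0],[[-18,-7.2,0],[0,0,0.72],0],[[-21,-8.4,0],[0,0,0.84],0],[[-24,-9.6,0],[0,0,0.96],0]]'; python3 -c "
from h import *
go([.647,.149,.225],167)"
```

```text
clock: 10.93
tool_pos: [0.608, -0.1107, 0.2253]
tcp_rot: [-0.001, -0.413, 0.911, 0.001]
force: [0.7, -0.4, -1.3]
opening: 0.0193
grip_force: 30.0
shift [-22.11  14.18   0.04] turn [ 1.000e-03 -2.000e-03  1.079e+00] | tcp [ 0.608  -0.1107  0.2253] t 10.93 f [ 0.7 -0.4 -1.3] op 0.0193 j [ 0.08  0.37  0.01 -0.   -1.21 -0.8 ]
```

```bash
python3 -m handwheel '[[[-3,2,0],[0,0,0.12],0],[[-6,4,0],[0,0,0.24],0],[[-9,6,0],[0,0,0.36],0],[[-12,8,0],[0,0,0.48],0],[[-15,10,0],[0,0,0.6],0],[[-18,12,0],[0,0,0.72],0],[[-20,13,0],[0,0,0.84],0],[[-22,14,0],[0,0,0.96],0]]'; python3 -m handwheel '[[[0,0,0],[0,0,0.1],0],[[0,0,0],[0,0,0.1],0],[[0,0,0],[0,0,0.1],0],[[0,0,0],[0,0,0.1],0],[[0,0,0],[0,0,0.1],0]]';python3 -c "
from h import *
go([.647,.149,.225],167)"
```

```text
clock: 11.6
tool_pos: [0.646, 0.1476, 0.2251]
tcp_rot: [-0.001, 0.053, 0.999, -0.0]
force: [0.2, -0.8, -1.7]
opening: 0.0194
grip_force: 30.0
clock: 12.02
tool_pos: [0.6465, 0.1446, 0.2265]
tcp_rot: [-0.0, 0.101, 0.995, -0.0]
force: [-0.4, 0.1, -1.2]
opening: 0.0196
grip_force: 30.0
shift [0.04 0.44 0.15] turn [-0.    -0.001  0.025] | tcp [0.6465 0.1446 0.2265] t 12.02 f [-0.4  0.1 -1.2] op 0.0196 j [ 0.46  0.44  0.13 -0.   -1.26 -2.24]
```

```bash
python3 - <<'E'
from h import *
s=sense(); r=rot(s["tcp_rot"]); print(s["tool_pos"])
a=np.radians(-13); ex=np.array([np.cos(a),np.sin(a)]); ey=np.array([-ex[1],ex[0]]); C=np.array([.647,.149])
for n in("wrist","top","side"):
    im,d,P=cloud(n); S=P[...,:2]-C; X=S@ex; Y=S@ey; Z=P[...,2]
    if n=="wrist": save("w5",im)
    near=(d>0)&(abs(X)<.2)&(abs(Y)<.03)&(Z>.205)&(Z<.27)
    for b in np.arange(-.09,.19,.014):
        k=near&(X>=b)&(X<b+.014)&(abs(Y)<.02)
        if k.sum()>6: print(n,"probe X",b.round(3),k.sum(),"Y",Y[k].min().round(4),Y[k].max().round(4),"Z",Z[k].min().round(4),Z[k].max().round(4))
    k=(d>0)&(abs(X)<.11)&(abs(Y)<.08)&(Z>.08)&(Z<.094)
    if k.sum()>50: 
        R_=cv2.minAreaRect((np.c_[X[k],Y[k]]*1000).astype(np.float32)); print(n,"plate",k.sum(),np.round(R_[0],1),np.round(R_[1],1),R_[2],np.median(Z[k]))
    k=(d>0)&(abs(X)<.05)&(abs(Y)<.03)&(Z>.105)&(Z<.15)
    for sg in(-1,1):
        j=k&(X*sg>.02)
        if j.sum()>10: print(n,"jaw",sg,j.sum(),"X",X[j].min().round(4),X[j].max().round(4),"Y",Y[j].min().round(4),Y[j].max().round(4))
E
```

```text
[0.6464904  0.14462153 0.2265275 ]
wrist probe X -0.076 1582 Y -0.0193 0.0068 Z 0.2363 0.2577
wrist probe X -0.062 1189 Y -0.0186 0.0065 Z 0.2449 0.2576
wrist probe X -0.048 1116 Y -0.0155 0.0044 Z 0.2434 0.255
wrist probe X -0.034 1003 Y -0.0155 0.0045 Z 0.2424 0.2542
wrist probe X -0.02 1922 Y -0.02 0.0156 Z 0.2329 0.27
wrist probe X -0.006 825 Y -0.0152 0.0056 Z 0.2446 0.2618
wrist probe X 0.022 657 Y -0.0141 0.0056 Z 0.2417 0.2545
wrist probe X 0.036 359 Y -0.0133 0.0062 Z 0.2443 0.2537
wrist plate 8350 [-1. -1.] [100.5 166.9] 89.80919647216797 0.0874025678936676
wrist jaw -1 169 X -0.0418 -0.0275 Y 0.0111 0.0179
wrist jaw 1 36 X 0.0281 0.0323 Y 0.013 0.0172
top probe X -0.076 59 Y -0.0188 0.0068 Z 0.2325 0.2582
top probe X -0.062 39 Y -0.018 0.0045 Z 0.2398 0.2553
top probe X -0.048 39 Y -0.0152 0.0043 Z 0.2433 0.2574
top probe X -0.034 31 Y -0.0144 0.0045 Z 0.2414 0.2539
top probe X -0.02 16 Y -0.0046 0.0146 Z 0.2433 0.268
top probe X 0.092 12 Y -0.0064 0.0004 Z 0.2402 0.25
top probe X 0.106 19 Y -0.0065 0.0041 Z 0.2403 0.2481
top probe X 0.12 18 Y -0.0058 0.0036 Z 0.2391 0.250
[... 745 characters left out ...]
036 21 Y 0.0024 0.0114 Z 0.2346 0.25
side probe X 0.05 24 Y 0.0029 0.013 Z 0.2316 0.2527
side probe X 0.064 27 Y 0.0038 0.0144 Z 0.2312 0.2522
side probe X 0.078 7 Y 0.0014 0.0061 Z 0.2404 0.2491
side probe X 0.092 16 Y -0.0023 0.0092 Z 0.2373 0.2477
side probe X 0.106 16 Y -0.0039 0.0062 Z 0.2396 0.2476
side probe X 0.12 18 Y -0.0048 0.0081 Z 0.2396 0.2486
side probe X 0.134 12 Y -0.0034 0.0073 Z 0.2415 0.2485
side probe X 0.148 19 Y -0.0019 0.0091 Z 0.2404 0.251
side probe X 0.162 19 Y -0.0013 0.0091 Z 0.2365 0.2508
side plate 1082 [-1.4  0.3] [106.8 172.8] 89.57805633544922 0.0866933992569689
side jaw -1 129 X -0.0458 -0.0203 Y -0.0193 0.0215
side jaw 1 125 X 0.023 0.0425 Y -0.0181 0.0201
```

View pics/w5.png

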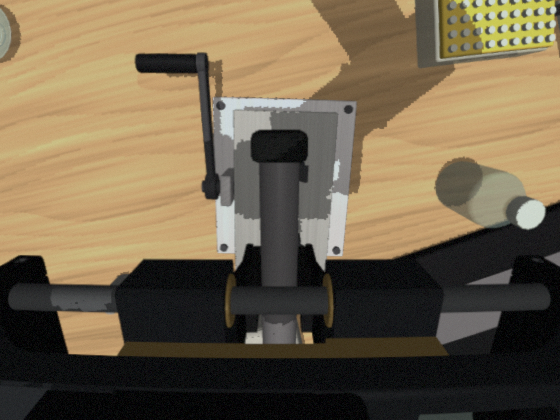

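The wrist view shows the held handle centred over the clip, with the rear bumper at (279,145) and the lever at (207,125). The probe sits 4 mm towards -y, which agrees with the TCP error, so I'll align and descend.

```bash
python3 -m handwheel '[[[0,0.45,1],[0,0,0.025],0],[[0,0.45,3],[0,0,0.025],0],[[0,0.45,5],[0,0,0.025],0],[[0,0.45,7],[0,0,0.025],0],[[0,0.45,8.2],[0,0,0.025],0],[[0,0.45,8.6],[0,0,0.025],0],[[0,0.45,8.6],[0,0,0.025],0],[[0,0.45,8.6],[0,0,0.025],0]]'; python3 -c "
from h import *
go([.647,.149,.111],167)"
```

```text
clock: 12.83
tool_pos: [0.6483, 0.1498, 0.1417]
tcp_rot: [0.001, 0.113, 0.994, 0.0]
force: [0.1, -0.0, -1.1]
opening: 0.019
grip_force: 30.0
shift [ 0.11 -0.11  3.06] turn [ 0.     0.001 -0.   ] | tcp [0.6483 0.1498 0.1417] t 12.83 f [ 0.1 -0.  -1.1] op 0.019 j [ 0.47  0.51  0.01  0.   -1.08 -2.27]
```

```bash
python3 -m handwheel '[[[0,-0.1,0.4],[0,0,0],0],[[0,-0.1,0.8],[0,0,0],0],[[0,-0.1,1.2],[0,0,0],0],[[0,-0.1,1.5],[0,0,0],0],[[0,-0.1,1.8],[0,0,0],0],[[0,-0.1,2.1],[0,0,0],0],[[0,-0.1,2.4],[0,0,0],0]]'; python3 -m handwheel '[[[0,0,0.2],[0,0,0],0],[[0,0,0.4],[0,0,0],0],[[0,0,0.6],[0,0,0],0],[[0,0,0.6],[0,0,0],0]]'; python3 -c "
from h import *
go([.647,.149,.111],167)"
```

```text
clock: 13.42
tool_pos: [0.6489, 0.1491, 0.1192]
tcp_rot: [0.002, 0.113, 0.994, 0.0]
force: [-0.2, 0.1, 4.8]
opening: 0.0192
grip_force: 30.0
clock: 13.75
tool_pos: [0.6475, 0.1488, 0.1109]
tcp_rot: [0.0, 0.113, 0.994, -0.0]
force: [1.0, -1.1, 2.5]
opening: 0.019
grip_force: 30.0
shift [ 0.05  0.01 -0.01] turn [-0.  0. -0.] | tcp [0.6475 0.1488 0.1109] t 13.75 f [ 1.  -1.1  2.5] op 0.019 j [ 0.47  0.53 -0.02  0.   -1.01 -2.27]
```

```bash
python3 -m handwheel '[[[0,0,0.1],[0,0,0],0],[[0,0,0.2],[0,0,0],0],[[0,0,0.2],[0,0,0],0]]'; python3 -m handwheel '[[[0,0,0],[0,0,0],4],[[0,0,0],[0,0,0],4],[[0,0,0],[0,0,0],4],[[0,0,0],[0,0,0],4],[[0,0,0],[0,0,0],4],[[0,0,0],[0,0,0],4]]'; python3 -m handwheel '[[[0,0,-2],[0,0,0],4],[[0,0,-5],[0,0,0],4],[[0,0,-9],[0,0,0],4],[[0,0,-12],[0,0,0],4],[[0,0,-15],[0,0,0],5],[[0,0,-15],[0,0,0],5]]'
python3 - <<'E'
from h import *
a=np.radians(-13); ex=np.array([np.cos(a),np.sin(a)]); ey=np.array([-ex[1],ex[0]]); C=np.array([.647,.149])
for n in("wrist","side"):
    im,d,P=cloud(n); S=P[...,:2]-C; X=S@ex; Y=S@ey; Z=P[...,2]
    if n=="wrist": save("w6",im)
    for b in np.arange(-.09,.19,.014):
        k=(d>0)&(X>=b)&(X<b+.014)&(abs(Y)<.03)&(Z>.115)&(Z<.16)
        if k.sum()>6: print(n,"X",b.round(3),k.sum(),"Y",Y[k].min().round(4),Y[k].max().round(4),"Z",Z[k].min().round(4),Z[k].max().round(4))
    k=(d>0)&(abs(X)<.09)&(abs(Y)<.08)&(Z>.08)&(Z<.094)
    R_=cv2.minAreaRect((np.c_[X[k],Y[k]]*1000).astype(np.float32)); print(n,"plate",np.round(R_[0],1),np.round(R_[1],1),np.median(Z[k]))
    k=(d>0)&(abs(X+.127)<.025)&(abs(Y+.115)<.045)&(Z>.055)&(Z<.1)
    R_=cv2.minAreaRect((np.c_[X[k],Y[k]]*1000).astype(np.float32)); print(n,"grip",k.sum(),np.round(R_[0],1),np.round(R_[1],1),np.percentile(Z[k],[50,95]))
g=np.array([-.127,-.117]); w=C+ex*g[0]+ey*g[1]; print(w); go([*w,.18],-103)
E
```

```text
clock: 14.0
tool_pos: [0.6475, 0.1488, 0.1107]
tcp_rot: [0.0, 0.113, 0.994, -0.0]
force: [-3.6, -0.5, 9.9]
opening: 0.0193
grip_force: 30.0
clock: 14.5
tool_pos: [0.6472, 0.1489, 0.1082]
tcp_rot: [-0.0, 0.113, 0.994, -0.0]
force: [0.7, 0.0, 0.5]
opening: 0.0391
grip_force: 0.0
clock: 15.0
tool_pos: [0.6506, 0.1494, 0.267]
tcp_rot: [0.007, 0.113, 0.994, 0.003]
force: [0.7, 0.7, 1.7]
opening: 0.0463
grip_force: 0.0
wrist X -0.076 354 Y -0.0127 0.0123 Z 0.1296 0.1421
wrist X -0.062 320 Y -0.0129 0.0113 Z 0.1274 0.141
wrist X -0.048 513 Y -0.0195 0.0189 Z 0.1151 0.1461
wrist X -0.034 427 Y -0.0196 0.019 Z 0.1295 0.1459
wrist X -0.02 276 Y -0.0099 0.0092 Z 0.1284 0.139
wrist X -0.006 270 Y -0.01 0.0093 Z 0.1261 0.139
wrist X 0.008 249 Y -0.0102 0.0083 Z 0.1293 0.1388
wrist X 0.022 492 Y -0.0199 0.0192 Z 0.115 0.1463
wrist X 0.036 338 Y -0.0202 0.0182 Z 0.1282 0.1457
wrist X 0.05 301 Y -0.0131 0.0116 Z 0.1163 0.1408
wrist X 0.064 255 Y -0.0139 0.0121 Z 0.1202 0.1418
wrist X 0.078 88 Y -0.0056 0.0032 Z 0.1281 0.1342
wrist X 0.092 99 Y -0.0057 0.0032 Z 0.1282 0.1337
wrist X 0.134 33 Y -0.006
[... 733 characters left out ...]
0.1406
side X 0.064 44 Y -0.0114 0.0175 Z 0.1159 0.1416
side X 0.078 12 Y -0.0028 0.0077 Z 0.1239 0.1316
side X 0.092 13 Y -0.0005 0.0087 Z 0.125 0.1332
side X 0.106 15 Y -0.001 0.0061 Z 0.1235 0.1334
side X 0.12 13 Y 0.0015 0.0069 Z 0.125 0.1341
side X 0.134 13 Y -0.002 0.0077 Z 0.1256 0.1333
side X 0.148 22 Y -0.0029 0.0086 Z 0.1212 0.1362
side X 0.162 12 Y -0.0013 0.0105 Z 0.1258 0.1327
side plate [-0.2  3.9] [175.5 103.3] 0.08655383356122892
side grip 145 [-120.3 -106.7] [70.7 36. ] [0.07747156 0.08316815]
[0.49693573 0.06356749]
shift [ 12.79 -11.77   7.97] turn [ 0.     0.004 -1.571] | tcp [0.6478 0.1493 0.2603] t 15.1 f [-0.3  0.2 -0.9] op 0.049 j [ 0.47  0.43  0.19 -0.   -1.33 -2.27]
```

View pics/w6.png

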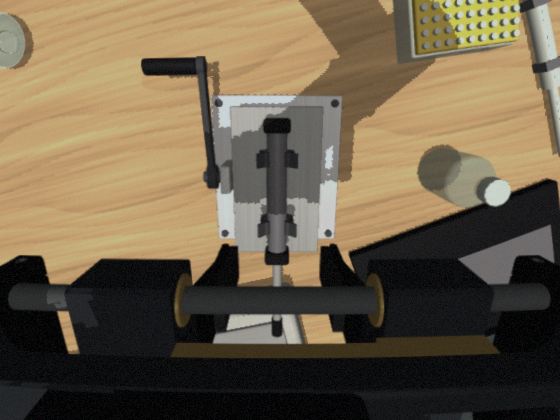

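The wrist view shows the probe seated in both jaw pairs at (277,158) and (277,225), shaft pointing away and handle level at z≈0.128, so it is home. The lever grip is at (172,66). I'm going to the lever now.

```bash
python3 -m handwheel '[[[1.5,-1.4,0],[0,0,-0.12],5],[[3,-2.8,0],[0,0,-0.24],5],[[4.5,-4.2,1],[0,0,-0.36],5],[[6,-5.6,2],[0,0,-0.48],5],[[7.5,-7,3],[0,0,-0.6],5],[[9,-8.4,4],[0,0,-0.72],5],[[10.5,-9.8,5],[0,0,-0.84],5],[[12,-11.2,6],[0,0,-0.96],5]]'; python3 -m handwheel '[[[0,0,0],[0,0,-0.12],5],[[0,0,0],[0,0,-0.24],5],[[0,0,0],[0,0,-0.36],5],[[0,0,0],[0,0,-0.48],5],[[0,0,0],[0,0,-0.6],5],[[0,0,0],[0,0,-0.6],5],[[0,0,0],[0,0,-0.6],5]]';  python3 -c "
from h import *
go([.4974,.0655,.0465],-103)"
```

```text
clock: 15.77
tool_pos: [0.5031, 0.0659, 0.1965]
tcp_rot: [-0.002, -0.361, 0.933, 0.0]
force: [0.3, -0.2, 0.3]
opening: 0.0501
grip_force: 0.0
clock: 16.35
tool_pos: [0.5044, 0.0666, 0.1974]
tcp_rot: [-0.001, -0.617, 0.787, 0.0]
force: [0.0, 0.5, -0.2]
opening: 0.0503
grip_force: 0.0
shift [ 0.25  0.62 15.1 ] turn [ 0.002 -0.002 -0.014] | tcp [0.5044 0.0666 0.1974] t 16.35 f [ 0.   0.5 -0.2] op 0.0503 j [ 0.45  0.2  -0.3  -0.   -1.07 -0.69]
```

```bash
python3 -m handwheel '[[[0.2,0.6,2],[0,0,-0.014],5],[[0.2,0.6,5],[0,0,-0.014],5],[[0.2,0.6,8],[0,0,-0.014],5],[[0.2,0.6,11],[0,0,-0.014],5],[[0.2,0.6,13],[0,0,-0.014],5],[[0.2,0.6,14.4],[0,0,-0.014],5],[[0.2,0.6,15],[0,0,-0.014],5],[[0.2,0.6,15],[0,0,-0.014],5]]'; python3 -m handwheel '[[[0,0,0],[0,0,0],0],[[0,0,0],[0,0,0],0],[[0,0,0],[0,0,0],0],[[0,0,0],[0,0,0],0],[[0,0,0],[0,0,0],0],[[0,0,0],[0,0,0],0],[[0,0,0],[0,0,0],0],[[0,0,0],[0,0,0],0]]';  python3 - <<'E'
from h import *
go([.4974,.0655,.0465],-103)
s=sense(); print(s["grip_force"]); p0=s["tool_pos"]; r=rot(s["tcp_rot"])
a=np.radians(-13); ex=np.array([np.cos(a),np.sin(a),0])
th0=np.arcsin(28/130)
for q in (.1,.2,.3,.4,.5,.6,.7,.8,.9,1.0,1.1,1.2,1.3,1.35):
    dx=.13*(np.cos(th0)-np.cos(th0+q)); dz=.13*(np.sin(th0+q)-np.sin(th0))
    print(q,(r.inv().apply(ex*dx+[0,0,dz])*100).round(2))
E
```

```text
clock: 17.02
tool_pos: [0.4977, 0.0658, 0.0471]
tcp_rot: [-0.002, -0.623, 0.782, 0.001]
force: [0.8, -0.2, -0.5]
opening: 0.0501
grip_force: 0.0
clock: 17.68
tool_pos: [0.4984, 0.0664, 0.0488]
tcp_rot: [-0.0, -0.623, 0.782, 0.0]
force: [-3.5, 2.6, 1.6]
opening: 0.0174
grip_force: 30.0
shift [0.11 0.07 0.23] turn [ 0.001 -0.     0.002] | tcp [0.4984 0.0664 0.0488] t 17.68 f [-3.5  2.6  1.6] op 0.0174 j [ 0.46  0.37 -0.5  -0.   -0.7  -0.68]
30.00487893819809
0.1 [ 0.   -0.34 -1.25]
0.2 [ 0.   -0.81 -2.47]
0.3 [ 0.   -1.39 -3.63]
0.4 [ 0.01 -2.09 -4.72]
0.5 [ 0.01 -2.89 -5.75]
0.6 [ 0.01 -3.79 -6.68]
0.7 [ 0.01 -4.78 -7.52]
0.8 [ 0.01 -5.85 -8.26]
0.9 [ 0.02 -6.99 -8.89]
1.0 [ 0.02 -8.18 -9.4 ]
1.1 [ 0.02 -9.42 -9.79]
1.2 [  0.03 -10.7  -10.06]
1.3 [  0.03 -11.99 -10.19]
1.35 [  0.03 -12.64 -10.21]
```

```bash
python3 -m handwheel '[[[0,-0.3,-1.2],[0,0,0],0],[[0,-0.8,-2.5],[0,0,0],0],[[0,-1.4,-3.6],[0,0,0],0],[[0,-2.1,-4.7],[0,0,0],0],[[0,-2.9,-5.7],[0,0,0],0],[[0,-3.8,-6.7],[0,0,0],0],[[0,-4.8,-7.5],[0,0,0],0],[[0,-4.8,-7.5],[0,0,0],0]]'; python3 -c "
from h import *
go([.6211,.037,.1487],-103)"
```

```text
clock: 18.35
tool_pos: [0.5462, 0.0552, 0.1249]
tcp_rot: [-0.0, -0.623, 0.782, -0.0]
force: [-4.9, 2.4, 3.5]
opening: 0.0173
grip_force: 30.0
shift [ 0.11 -7.7  -2.38] turn [ 0.    -0.001  0.002] | tcp [0.5462 0.0552 0.1249] t 18.35 f [-4.9  2.4  3.5] op 0.0173 j [ 0.4   0.34 -0.31  0.   -0.92 -0.62]
```

```bash
python3 -m handwheel '[[[0,-1.1,-0.7],[0,0,0],0],[[0,-2.2,-1.4],[0,0,0],0],[[0,-3.4,-1.9],[0,0,0],0],[[0,-4.6,-2.3],[0,0,0],0],[[0,-5.9,-2.5],[0,0,0],0],[[0,-7.2,-2.6],[0,0,0],0],[[0,-7.8,-2.7],[0,0,0],0],[[0,-7.8,-2.7],[0,0,0],0]]'; python3 -m handwheel '[[[0,0,0],[0,0,0],0],[[0,0,0],[0,0,0],0],[[0,0,0],[0,0,0],0],[[0,0,0],[0,0,0],0]]'; python3 - <<'E'
from h import *
go([.6211,.037,.1487],-103)
a=np.radians(-13); ex=np.array([np.cos(a),np.sin(a)]); ey=np.array([-ex[1],ex[0]]); C=np.array([.647,.149])
im,d,P=cloud("side"); save("s9",im[120:320,150:400],3)
S=P[...,:2]-C; X=S@ex; Y=S@ey; Z=P[...,2]
k=(d>0)&(abs(X)<.08)&(abs(Y)<.048)&(Z>.08)&(Z<.112); print("plate z",np.median(Z[k]))
for b in np.arange(-.09,.19,.028):
    k=(d>0)&(X>=b)&(X<b+.014)&(abs(Y)<.02)&(Z>.12)&(Z<.18)
    if k.sum()>3: print(b.round(3),Y[k].min().round(4),Y[k].max().round(4),Z[k].max().round(4))
s=sense(); S=s["tool_pos"][:2]-C; print("TCP stand",S@ex,S@ey)
E
```

```text
clock: 19.02
tool_pos: [0.6224, 0.0376, 0.1509]
tcp_rot: [-0.0, -0.623, 0.782, -0.0]
force: [-3.0, -1.1, 5.1]
opening: 0.0172
grip_force: 30.0
clock: 19.35
tool_pos: [0.6209, 0.038, 0.1509]
tcp_rot: [-0.001, -0.624, 0.782, 0.0]
force: [-4.2, -2.7, 4.0]
opening: 0.017
grip_force: 30.0
shift [ 0.09 -0.04  0.22] turn [ 0.001 -0.001  0.003] | tcp [0.6209 0.038  0.1509] t 19.35 f [-4.2 -2.7  4. ] op 0.017 j [ 0.32  0.43 -0.09  0.   -1.05 -0.55]
plate z 0.10249146753564309
-0.09 -0.0055 0.0062 0.1549
-0.062 -0.0094 0.0143 0.1551
-0.034 -0.0186 0.0197 0.1627
-0.006 -0.0055 0.0137 0.154
0.022 -0.0197 0.0195 0.1606
0.05 -0.0068 0.0177 0.1572
0.078 -0.0023 0.0092 0.1506
0.106 -0.0025 0.0076 0.1489
0.134 -0.0031 0.0077 0.1492
0.162 -0.0037 0.0081 0.1489
TCP stand -0.00030807557370756203 -0.11404848089635011
```

View pics/s9.png

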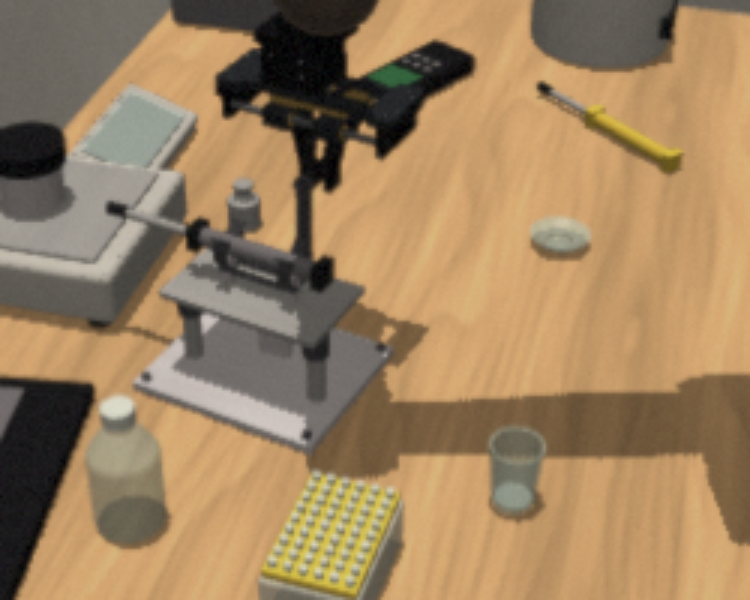

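The side view shows the lever standing straight up at (303,215) with the fingers on its grip. The carriage is up about 15.9 mm and the probe is still in the clip at (260,255).

```bash
python3 -c "
from plant import *
print(job_done())"
```

```text
the job is handed in; nothing more can be done
None
```

The job is handed in: the probe is seated in the clip with its shaft away from the robot, and the arm is holding the lever upright with the carriage raised about 15.9 mm by the side camera. No verdict came back. The first grasp attempts closed on nothing because the real fingertips sit about 29 mm short of the stated position; I measured and corrected for that.

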